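# Feed gears through the gate into the lane

## Robot

A 6-joint arm with a two-finger parallel gripper is mounted at the origin on the work surface. World frame = base frame: x ahead of the robot, y to its left, z up, the work surface at z = 0. Lengths are in mm, angles in rad, forces in N, time in s.
With the tool pointing down it reaches from about 300 to 775 mm from the base axis. Payload 14.6 kg.
Tool frame: the origin (TCP) lies between the finger pads; the fingertips stand 8 mm ahead of it and the grasp point (between the pads) lies 11 mm behind it; z points along the fingers, y is the direction in which the jaws open and shut (so a half turn about z gives the same grasp; the last joint's range is limited). The gripper opens to 94 mm and grips with 3 to 60 N. Pads are 16 mm wide; open, the fingers measure 119 mm over their backs; the gripper's body (75 mm by 177 mm) begins 78 mm behind the grasp point.
Start: joints at [1.187, 0.3, 1.521, -0, 1.321, -0.067], TCP at [171.337, 522.621, 213.446] pointing down, gripper open.
Joint ranges: [-3.03, 3.03], [-0.79, 2.21], [0.23, 2.52], [-1.04, 4.18], [0, 3.07], [-2.55, 2.55]. Speed limits (rad/s): [2.22, 2.22, 2.57, 3.14, 3.14, 3.14].

## Interface

Orientations are given as [roll, pitch, yaw] about the fixed x, y, z axes, in that order (R = Rz(yaw) Ry(pitch) Rx(roll)).
In Python, from cell import manip, cams, models gives the robot as it stands. The module is installed in compiled form; this text tells all that it offers.
- The arm moves only by the shell command python3 -m pendant 'ROWS' [OPENING] [FORCE]. ROWS is JSON, a list that holds one entry, the list of rows, each a list of 4 numbers: the shift along the tool's x, y, z in cm, then the turn about the tool's z in rad. In form: [[[x, y, z, roll], ...]]. A call has 1 to 5 rows; each row is the pose to reach, as a shift and turn from the pose commanded when the call began, along the tool's axes at that moment; what a row does not reach only later rows make up. A row lasts 1/10 s, in which the tool goes at most 50 mm and 8.59 degrees, less where a joint would pass 70% of its speed; a pose out of reach is approached as far as the arm can. A call with a gripper value outside its range is refused whole. OPENING is the opening, from -1 (shut) to 1 (fully open), so that 0 is half open, set as the call begins (- or left out, the last holds). The fingers move at their own pace and stop on an object; FORCE is the grip in N (left out, the last holds). Time passes only in rows, so rows that repeat a pose let the fingers close. It gives the time, the measured TCP pose, the force and the opening at its end, in the units of the state.
- manip.read_state(): the state, without advancing time (a new reading comes with each control period).
- cams.camera(name): name is "side" or "top"; returns a dict with "frame" (480x640x3 uint8, red, green, blue), "K" (3x3 intrinsics, pixels), "pose" (4x4, takes a point from camera to world coordinates). Camera axes: x right, y down, z forward; pixel columns grow to the right and rows downward; lengths in mm; the calibration is good to about 2 mm. A picture is of the moment at which its call begins. There is no depth.
- manip.sign_off(): hands the job in, once; it reports no verdict.
Trained networks look in the newest picture that a camera, given by its name, has taken for a name from the list of things; names that differ only in an ending like _2 or _b are one class to them, and where a whole thing is asked for, a point or a joint stands for the part that bears it (a point fixed in the world has none). Each returns a list of dicts, best first, with "score" (0 to 1); they miss things now and then, are a little off and sometimes report something else, mostly with a low value. They report only what shows in the picture. A call takes as long as a camera call. They do not tell look-alikes from the thing itself.
- models.regions_of(camera, name): "pixels" (480x640 bool, what is visible of it) and "point" ([column, row] in pixels, amid what is visible of it).
The state is a dict: "clock": time; "joints": joint angles; "qd": joint speeds; "effort": joint torques, N m; "eef_pos": TCP position; "eef_rot": TCP orientation; "wrist_force": force on the tool from outside, world axes, zero at the start; "moment": the same for the moment, N m; "finger_gap": finger opening in mm.
Only numpy, scipy, OpenCV 4.12 (cv2) and the standard library are available. Lean on these libraries where they do the work, as an engineer would, in place of code of your own. Each camera call takes 0.05 s, during which the arm holds its last target.

## Task

With your fingertips, sweep the three pale grey gears across the blue tray and through the narrow yellow-lipped gate into the lane behind it, one at a time: each gear must be wholly in the lane before the next comes into the gate, and all three end up flat in single file wholly inside the lane. Only push them gently along the floor; do not squeeze or lift any of them. Leave the black bush on the tray, the white oil bottle and the green-handled gauge standing where they are.

Things in the scene. Friction and masses are not known exactly. Their poses are not given: they have to be found in the camera images.
- tray: Infeed tray, fixed. Origin: on the bench under the gate's middle; x points from the tray through the gate along the lane, y across, z up. Floor top 8 mm above the bench; all walls 6 mm thick, 9 mm above the floor, so fingertips over 17 mm above the bench pass over the walls and still push the gears' upper part. Blue floor: x -182 to -25, y -119 to 119 mm.
- gate (a point): Middle of the gate at floor height (tray x = y = 0, 8 mm above the bench). The fence at tray x = -22 mm has one opening; two yellow lips narrow it from about 86 mm at x = -22 mm to 42 mm here. A gear is wholly in the lane once its centre is 18 mm past this point.
- lane_end (a point): Far end of the lane on its centre line at floor height, 122 mm past the gate. The lane is a straight channel, 42 mm wide between walls, ending here at a 30 mm long block that stands 31 mm above the bench. Three gears in file take 108 mm, leaving 14 mm to spare.
- gear_a: Pale grey toothed gear lying flat on the tray floor at the start: 36 mm across, 24 mm tall, about 90 g, small dark bore on top. Loose; slides on its flat underside. Origin: centre of its underside; z up. The three gears are alike and any may go first.
- gear_b: Pale grey toothed gear lying flat on the tray floor at the start: 36 mm across, 24 mm tall, about 90 g, small dark bore on top. Loose; slides on its flat underside. Origin: centre of its underside; z up. The three gears are alike and any may go first.
- gear_c: Pale grey toothed gear lying flat on the tray floor at the start: 36 mm across, 24 mm tall, about 90 g, small dark bore on top. Loose; slides on its flat underside. Origin: centre of its underside; z up. The three gears are alike and any may go first.
- bush: Black plastic bush (short tube) standing on the tray, 34 mm across, 30 mm tall, 50 g, loose. Not to be moved. Origin: centre of its underside. Bush and gears start shuffled in a fan of four places 50 mm or more apart (centres), about 92 mm from tray point x = -30 mm, y = 0; the straight way from each to that point is clear.
- oil: White oil bottle with a red cap standing on the bench beside the lane, on the tray's +y side (towards the robot), 44 mm across, 105 mm tall, loose. Origin: centre of its underside.
- gauge: Plug gauge standing upright on the bench beside the lane, on the tray's -y side (away from the robot), green handle, 28 mm foot, 56 mm tall, loose. Origin: centre of its underside.
Not all that is in view belongs to the job. Leave any pink look-alike of the gear_b alone. Leave any red look-alike of the gear_c alone.

How it is judged (in metres and radians):
On the way, in this order (a step that is already met when the one before it is completed fails the run):
1. one gear is wholly in the lane while the other two are still on the tray, short of the gate ((((x of gear_a in the frame of tray between 0.016 and 0.122 m and y of gear_a in the frame of tray between -0.012 and 0.012 m and height (world z) of gear_a below 0.012 m) and x of each of gear_b, gear_c in the frame of tray below -0.02 m) or ((x of gear_b in the frame of tray between 0.016 and 0.122 m and y of gear_b in the frame of tray between -0.012 and 0.012 m and height (world z) of gear_b below 0.012 m) and x of each of gear_a, gear_c in the frame of tray below -0.02 m) or ((x of gear_c in the frame of tray between 0.016 and 0.122 m and y of gear_c in the frame of tray between -0.012 and 0.012 m and height (world z) of gear_c below 0.012 m) and x of each of gear_a, gear_b in the frame of tray below -0.02 m))), for 0.2 s.
2. two gears are wholly in the lane while the third is still on the tray, short of the gate (((x of gear_a in the frame of tray below -0.02 m and (x of gear_b in the frame of tray between 0.016 and 0.122 m and y of gear_b in the frame of tray between -0.012 and 0.012 m and height (world z) of gear_b below 0.012 m) and (x of gear_c in the frame of tray between 0.016 and 0.122 m and y of gear_c in the frame of tray between -0.012 and 0.012 m and height (world z) of gear_c below 0.012 m)) or (x of gear_b in the frame of tray below -0.02 m and (x of gear_a in the frame of tray between 0.016 and 0.122 m and y of gear_a in the frame of tray between -0.012 and 0.012 m and height (world z) of gear_a below 0.012 m) and (x of gear_c in the frame of tray between 0.016 and 0.122 m and y of gear_c in the frame of tray between -0.012 and 0.012 m and height (world z) of gear_c below 0.012 m)) or (x of gear_c in the frame of tray below -0.02 m and (x of gear_a in the frame of tray between 0.016 and 0.122 m and y of gear_a in the frame of tray between -0.012 and 0.012 m and height (world z) of gear_a below 0.012 m) and (x of gear_b in the frame of tray between 0.016 and 0.122 m and y of gear_b in the frame of tray between -0.012 and 0.012 m and height (world z) of gear_b below 0.012 m)))), for 0.2 s.
At the end, for the whole second after the job is handed in: All three gears lie flat and at rest in the lane, each centre at least 16 mm past the gate and within 12 mm of the lane's centre line; the bush has moved less than 12 mm and still stands, the oil bottle and gauge less than 15 mm (x of gear_a in the frame of tray between 0.016 and 0.122 m and y of gear_a in the frame of tray between -0.012 and 0.012 m and height (world z) of each of gear_a, gear_b, gear_c below 0.012 m and angle between each of gear_a, gear_b, gear_c's own z axis and vertical below 0.1 rad and linear speed of each of gear_a, gear_b, gear_c below 0.01 m/s and x of gear_b in the frame of tray between 0.016 and 0.122 m and y of gear_b in the frame of tray between -0.012 and 0.012 m and x of gear_c in the frame of tray between 0.016 and 0.122 m and y of gear_c in the frame of tray between -0.012 and 0.012 m and distance of bush from where it was at the start of the episode below 0.012 m and angle between bush's own z axis and vertical below 0.2 rad and distance of each of oil, gauge from where it was at the start of the episode below 0.015 m); the robot touches nothing.
It fails at once if a gear is lifted or tipped up (its underside's centre more than 7 mm off the tray floor) (height (world z) of any of gear_a, gear_b, gear_c above 0.015 m).
It fails at once if a gear is squeezed or rammed by the fingers (over 25 N) (contact force between the fingers and gear_a above 25 N or contact force between the fingers and gear_b above 25 N or contact force between the fingers and gear_c above 25 N).
It fails at once if the bush is moved 12 mm or more (distance of bush from where it was at the start of the episode above 0.012 m).
It fails at once if the oil bottle or the gauge is moved 15 mm or more (distance of any of oil, gauge from where it was at the start of the episode above 0.015 m).
It also fails if it takes over 72 s, if anything falls off the work surface, if the arm or the gripper's body presses on something with over 40 N, if the wrist force passes 120 N, or if a joint passes its speed limit or range.

## Working session

There is one attempt and no reset: what is moved stays moved. The work goes in short steps, Python scripts to look and compute and a shell command to move; the robot and the scene stay as the last step left them, time stands still between calls to the robot, and variables do not carry over. Pictures are saved under pics/ and viewed, and the job is handed in when it is done.

```bash
mkdir -p pics; ls; python3 - <<'E'
from cell import manip,cams,models
import cv2,json
print(manip.read_state())
for n in("top","side"):
    c=cams.camera(n); cv2.imwrite(f"pics/{n}0.png",c["frame"][:,:,::-1]); print(n,c["K"].tolist(),c["pose"].round(4).tolist())
E
```

```text
pics
{'clock': 0.0, 'joints': array([ 1.18740523e+00,  3.00473771e-01,  1.52161761e+00,  1.36335358e-05,
        1.32069253e+00, -6.66009506e-02]), 'qd': array([-0.00064739,  0.00014643,  0.00020008, -0.0012557 ,  0.00067086,
        0.00063602]), 'effort': array([ 1.60855368e-03, -5.31804156e+01, -3.52741027e+01,  7.08844280e-02,
        2.42916163e-02, -1.35237083e-04]), 'eef_pos': array([171.23486832, 522.38413559, 212.86940773]), 'eef_rot': array([-3.14040491e+00, -9.24565380e-05,  2.82479907e+00]), 'wrist_force': array([0.7590864 , 0.55344777, 0.08852039]), 'moment': array([ 0.00325103,  0.00435453, -0.04402446]), 'finger_gap': 93.49044929529583}
top [[552.1962343642682, 0.0, 326.65759207650393], [0.0, 552.1962343642682, 243.66547927596503], [0.0, 0.0, 1.0]] [[-0.0678, -0.9747, 0.2129, 383.3477], [-0.9977, 0.0671, -0.0101, 37.2552], [-0.0044, -0.2131, -0.977, 851.7257], [0.0, 0.0, 0.0, 1.0]]
side [[622.3822538582174, 0.0, 323.625974980427], [0.0, 622.3822538582174, 254.53653773522763], [0.0, 0.0, 1.0]] [[-0.9967, -0.0443, 0.0687, 476.4262], [-0.0811, 0.6417, -0.7627, 784.2469], [-0.0103, -0.7657, -0.6431, 671.929], [0.0, 0.0, 0.0, 1.0]]
```

View pics/top0.png

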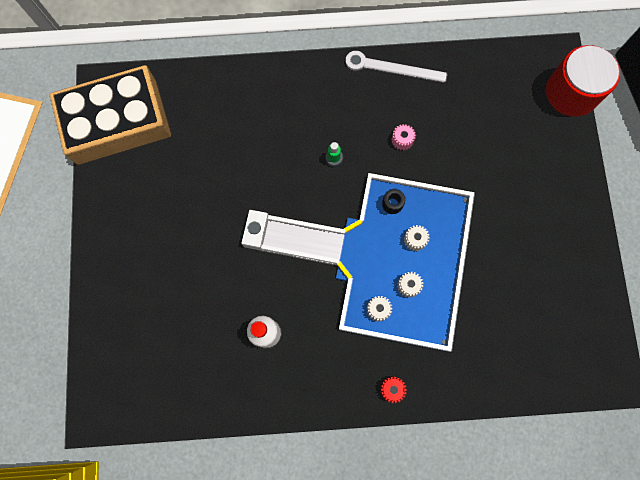

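View pics/side0.png

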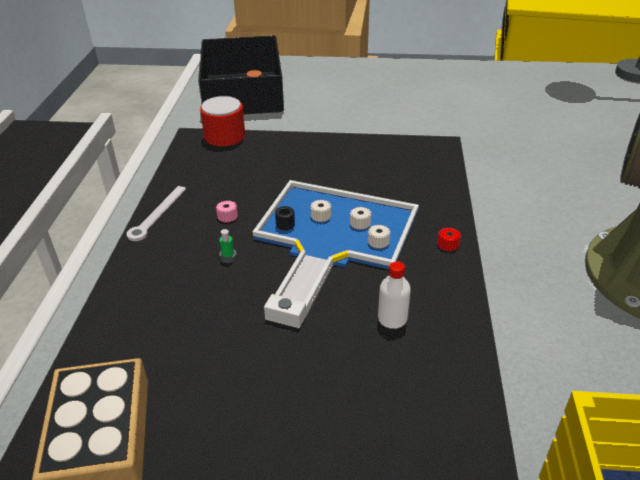

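```bash
cat > h.py <<'E'
import numpy as np,cv2
from cell import manip,cams,models
def ray(c,p,z):
    d=np.linalg.inv(c["K"])@np.array([p[0],p[1],1.]); d=c["pose"][:3,:3]@d; o=c["pose"][:3,3]
    return (o+d*(z-o[2])/d[2])[:2]
def proj(c,P):
    P=np.atleast_2d(P).astype(float); q=(P-c["pose"][:3,3])@c["pose"][:3,:3]; q=q@c["K"].T; return q[:,:2]/q[:,2:]
E
python3 - <<'E'
from h import *
from scipy.optimize import least_squares
out={}
cs={n:cams.camera(n) for n in("top","side")}
for n,c in cs.items():
    f=c["frame"].astype(int); blue=((f[:,:,2]>130)&(f[:,:,0]<90)).astype(np.uint8)
    for nm in("tray","gear_a","bush","oil","gauge"):
        r=models.regions_of(n,nm)
        print(n,nm,[(round(x["score"],2),np.round(x["point"],1).tolist(),int(x["pixels"].sum())) for x in r])
        if nm=="tray" and r:
            m=r[0]["pixels"].astype(np.uint8); cv2.imwrite(f"pics/m_{n}.png",m*255)
E
```

```text
top tray [(0.97, [390.5, 252.6], 20355), (0.21, [332.8, 156.7], 332)]
top gear_a [(0.94, [376.8, 309.8], 484), (0.83, [411.0, 286.4], 454), (0.71, [390.5, 391.2], 515), (0.56, [416.0, 237.1], 452), (0.56, [400.0, 137.2], 464)]
top bush [(0.58, [387.7, 203.9], 432)]
top oil [(0.59, [261.6, 330.4], 855)]
top gauge [(0.59, [332.9, 158.3], 340)]
side tray [(0.82, [320.9, 236.9], 11007)]
side gear_a [(0.91, [379.5, 234.0], 425), (0.71, [359.3, 213.7], 369), (0.67, [226.8, 212.9], 366), (0.67, [447.5, 238.5], 425), (0.57, [320.1, 207.7], 368)]
side bush [(0.77, [288.8, 218.1], 404), (0.42, [317.5, 233.6], 11265)]
side oil [(0.93, [393.2, 297.0], 1578), (0.32, [317.2, 237.1], 10971)]
side gauge [(0.61, [226.2, 252.0], 418)]
```

```bash
python3 - <<'E'
import cv2
a=cv2.imread("pics/top0.png")[165:360,235:485]; cv2.imwrite("pics/topcrop.png",cv2.resize(a,None,fx=3.2,fy=3.0,interpolation=cv2.INTER_CUBIC)[:600])
E
```

```text
(no output)
```

View pics/topcrop.png

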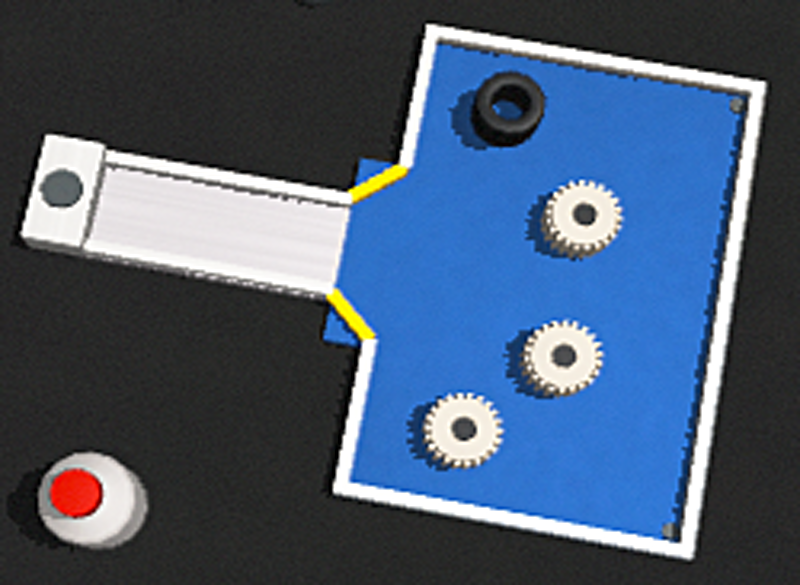

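The crop shows the three pale gears on blue, with their bores at top px (417,237), (411,285) and (379,309). Things that could be mistaken for them are the pink gear (404,137), the red gear (394,390) and the black bush (394,201). I'm taking the three pale ones.

```bash
cat >> h.py <<'E'
import json,os
if os.path.exists("tray.json"):
    T=json.load(open("tray.json"))
def w2t(p):
    a=T[2]; d=np.array(p)[:2]-T[:2]; return np.array([d[0]*np.cos(a)+d[1]*np.sin(a),-d[0]*np.sin(a)+d[1]*np.cos(a)])
def t2w(q):
    a=T[2]; return np.array([T[0]+q[0]*np.cos(a)-q[1]*np.sin(a),T[1]+q[0]*np.sin(a)+q[1]*np.cos(a)])
def gears(c):
    """pale blobs' dark bores within tray -> tray coords (top cam)"""
    f=c["frame"].astype(int)
    pale=((f.min(2)>150)).astype(np.uint8)
    return pale
E
python3 - <<'E'
from h import *
from scipy.optimize import least_squares
c={n:cams.camera(n) for n in("top","side")}
px=np.array([(427,24),(767,82),(692,558),(333,492)])/[3.2,3.0]+[235,165]
pw=np.array([ray(c["top"],p,17) for p in px]); print(pw.round(1))
mod=np.array([(-19,-125),(-188,-125),(-188,125),(-19,125)])
def tr(v,m): 
    R=np.array([[np.cos(v[2]),-np.sin(v[2])],[np.sin(v[2]),np.cos(v[2])]]); return m@R.T+v[:2]
s=least_squares(lambda v:(tr(v,mod)-pw).ravel(),[450,0,1.57])
print(s.x, s.fun.round(1)); json.dump(s.x.tolist(),open("tray.json","w"))
import h; h.T=s.x.tolist()
for n,p in dict(g1=(417,237),g2=(411.2,284),g3=(379.8,308),bush=(394,201)).items():
    z=38 if n=="bush" else 32
    q=h.w2t(ray(c["top"],p,z)); print(n,q.round(1),np.hypot(q[0]+30,q[1]).round(1),np.degrees(np.arctan2(q[1],-30-q[0])).round(1))
for n,z in(("top",0),("side",0)):
    img=c[n]["frame"][:,:,::-1].copy()
    for poly,z in(([(-19,-125),(-188,-125),(-188,125),(-19,125)],17),([(-182,-119),(-25,-119),(-25,119),(-182,119)],8),([(0,-21),(122,-21),(122,21),(0,21)],17)):
        P=np.array([[*h.t2w(p),z] for p in poly]); cv2.polylines(img,[ (proj(c[n],P)*16).astype(np.int32)],True,(0,0,255),1,cv2.LINE_AA,4)
    cr=img[160:370,230:490] if n=="top" else img[170:340,240:440]
    cv2.imwrite(f"pics/ov_{n}.png",cv2.resize(cr,None,fx=2.8,fy=2.8))
E
```

```text
[[ 675.5  -45.5]
 [ 631.9 -210. ]
 [ 390.  -144.7]
 [ 433.6   18.9]]
[559.48882314   4.66984272   1.30955081] [-0.2 -0.4 -0.2  0.7  0.1  0.   0.2 -0.3]
g1 [-109.1  -32.7] 85.6 -22.5
g2 [-112.    40.2] 91.3 26.1
g3 [-72.1  84.4] 94.4 63.5
bush [-64.9 -80.4] 87.6 -66.6
```

View pics/ov_top.png

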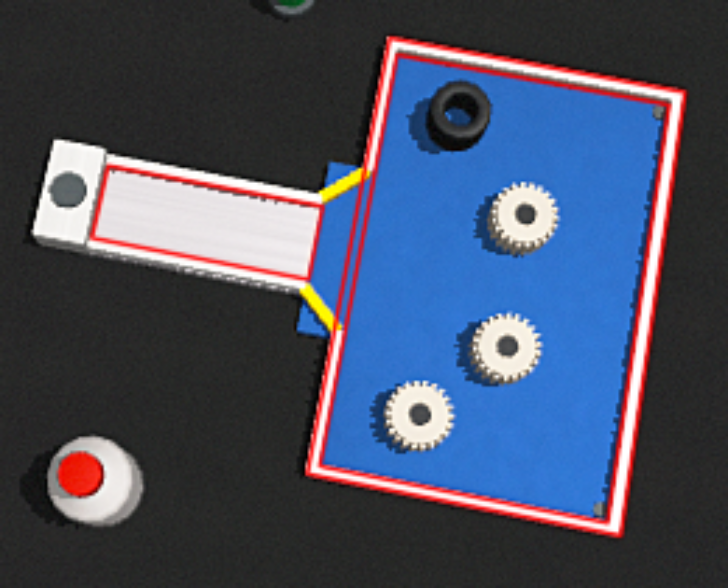

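View pics/ov_side.png

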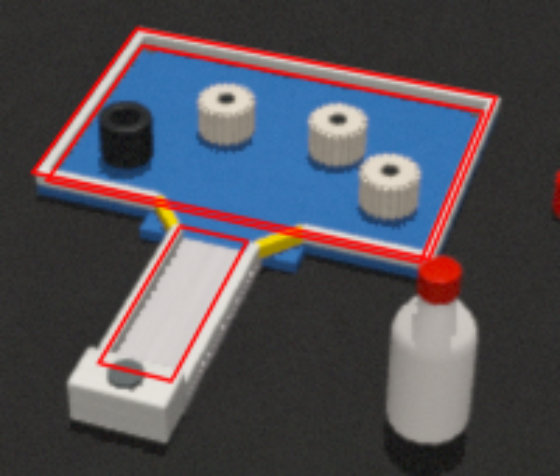

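```bash
cat >> h.py <<'E'
def go(tx,ty,hd,z):
    """shift needed (cm, tool axes) to put TCP at tray (tx,ty), heading hd deg rel tray, height z"""
    s=manip.read_state(); p=s["eef_pos"]; yaw=s["eef_rot"][2]
    d=t2w((tx,ty))-p[:2]; ty_=T[2]+np.radians(hd)
    r=-(ty_-yaw+np.pi)%(2*np.pi)-0; r=-(((ty_-yaw)+np.pi)%(2*np.pi)-np.pi)
    print("go cm",np.round([(d[0]*np.cos(yaw)+d[1]*np.sin(yaw))/10,(d[0]*np.sin(yaw)-d[1]*np.cos(yaw))/10,-(z-p[2])/10],2),"roll",round(r,3))
def where():
    s=manip.read_state(); q=w2t(s["eef_pos"]); print("t",round(s["clock"],2),"TCP tray",q.round(1),"z",s["eef_pos"][2].round(1),"hd",np.degrees(s["eef_rot"][2]-T[2]).round(1),"tilt",np.round(s["eef_rot"][:2],3),"F",s["wrist_force"].round(1),"gap",round(s["finger_gap"],1))
E
python3 - <<'E'
from h import *
where()
h=np.radians(22.5); g=np.array([-109.1,-32.7]); q=g-40*np.array([np.cos(h),np.sin(h)]); print(q); go(*q,22.5,60)
E
```

```text
t 0.8 TCP tray [400.1 508.8] z 213.5 hd 86.8 tilt [ 3.142 -0.   ] F [ 0.8 -0.4  0.5] gap 93.4
[-146.0551813   -48.00733729]
go cm [-58.63 -51.44  15.35] roll 1.123
```

```bash
python3 -m pendant '[[[-3.5,-3,0,0.1],[-7,-6,0,0.25],[-10.5,-9.2,0,0.4],[-14,-12.3,0,0.5],[-17.6,-15.4,0,0.6]]]' -0.62 20
python3 - <<'E'
from h import *
where()
go(-146,-48,22.5,60)
E
```

```text
clock: 1.3
eef_pos: [291.1, 319.8, 213.6]
eef_rot: [3.141, -0.0, 2.221]
wrist_force: [0.8, -0.1, 1.0]
finger_gap: 57.4
t 1.3 TCP tray [235.2 340.7] z 213.6 hd 52.2 tilt [ 3.141 -0.   ] F [ 0.8 -0.1  1. ] gap 57.4
go cm [-54.07  -6.32  15.36] roll 0.519
```

```bash
python3 -m pendant '[[[-4.8,-0.6,0,0.1],[-9.6,-1.2,0,0.2],[-14.4,-1.7,0,0.3],[-19.2,-2.3,0,0.4],[-24,-2.8,0,0.5]]]'
python3 - <<'E'
from h import *
where()
go(-146,-48,22.5,60)
E
```

```text
clock: 1.8
eef_pos: [415.0, 112.0, 213.8]
eef_rot: [3.141, -0.0, 1.721]
wrist_force: [0.7, 0.3, 0.7]
finger_gap: 19.1
t 1.8 TCP tray [ 66.4 167.3] z 213.8 hd 23.6 tilt [ 3.141 -0.   ] F [0.7 0.3 0.7] gap 19.1
go cm [-28.07  11.25  15.38] roll 0.018
```

```bash
python3 -m pendant '[[[-4.5,1.8,0,0.02],[-9,3.6,0,0.02],[-13.5,5.4,0,0.02],[-18,7.2,1,0.02],[-22.5,9,2,0.02]]]'
python3 -m pendant '[[[-2.8,1.1,2,0],[-5.6,2.2,6,0],[-5.6,2.2,10,0],[-5.6,2.2,13.3,0],[-5.6,2.2,13.3,0]]]'
python3 - <<'E'
from h import *
where()
go(-146,-48,22.5,29)
c=cams.camera("top");cv2.imwrite("pics/a1.png",cv2.resize(c["frame"][160:370,230:490,::-1],None,fx=2.8,fy=2.8))
E
```

```text
clock: 2.3
eef_pos: [538.7, -96.7, 193.4]
eef_rot: [3.141, 0.0, 1.705]
wrist_force: [0.6, 1.1, 0.4]
finger_gap: 17.6
clock: 2.8
eef_pos: [564.9, -146.6, 56.2]
eef_rot: [-3.135, -0.003, 1.704]
wrist_force: [-0.6, 0.9, -0.2]
finger_gap: 17.7
t 2.8 TCP tray [-144.8  -44.3] z 56.2 hd 22.6 tilt [-3.135e+00 -3.000e-03] F [-0.6  0.9 -0.2] gap 17.7
go cm [-0.26  0.3   2.72] roll 0.002
```

View pics/a1.png

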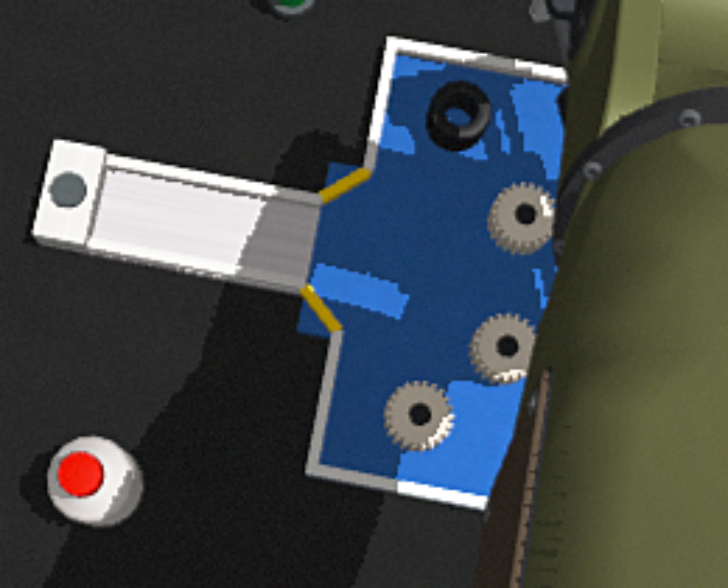

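```bash
python3 -m pendant '[[[-0.2,0.3,1,0],[-0.2,0.3,2,0],[-0.2,0.3,2.7,0],[-0.2,0.3,2.7,0]]]'
cat >> h.py <<'E'
def snap(name,cam="side"):
    c=cams.camera(cam)
    cr=c["frame"][160:340,220:460,::-1] if cam=="side" else c["frame"][160:370,230:490,::-1]
    cv2.imwrite("pics/%s.png"%name,cv2.resize(cr,None,fx=2.8,fy=2.8,interpolation=cv2.INTER_CUBIC)); return c
E
python3 - <<'E'
from h import *
where()
go(-146,-48,22.5,29)
snap("a2")
E
```

```text
clock: 3.25
eef_pos: [570.0, -148.6, 32.8]
eef_rot: [-3.141, -0.0, 1.705]
wrist_force: [-0.5, 0.1, -0.4]
finger_gap: 17.8
t 3.25 TCP tray [-145.3  -49.8] z 32.8 hd 22.7 tilt [-3.141 -0.   ] F [-0.5  0.1 -0.4] gap 17.8
go cm [ 0.   -0.19  0.38] roll 0.003
```

View pics/a2.png

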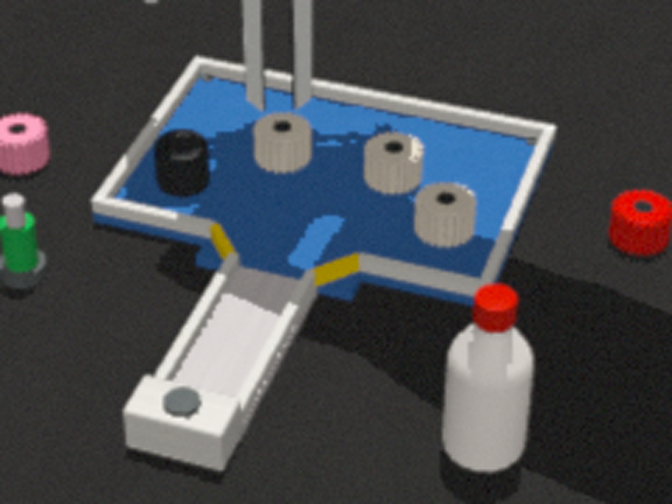

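```bash
python3 -m pendant '[[[0,-0.1,0.4,0],[0,-0.1,0.4,0]]]'
python3 - <<'E'
from h import *
where()
c=cams.camera("side")
for p in((282,127),(394,147),(445,199)):
    q=w2t(ray(c,np.array(p)/2.8+[220,160],32)); print(q.round(1))
g=(-109,-32.7)
E
```

```text
clock: 3.5
eef_pos: [569.2, -148.9, 29.3]
eef_rot: [-3.141, -0.0, 1.705]
wrist_force: [-0.4, 0.1, 0.5]
finger_gap: 17.7
t 3.5 TCP tray [-145.8  -49. ] z 29.3 hd 22.6 tilt [-3.141 -0.   ] F [-0.4  0.1  0.5] gap 17.7
[-109.3  -30.6]
[-111.6   42.4]
[-71.2  86.6]
```

```bash
python3 -m pendant '[[[0.5,0,0,0],[1,0,0,0],[1.2,0,0,0],[1.4,0,0,0],[1.6,0,0,0]]]'
python3 -m pendant '[[[0.2,0,0,0],[0.4,0,0,0],[0.7,0,0,0],[1.1,0,0,0],[1.5,0,0,0]]]'
python3 -m pendant '[[[0.4,0,0,0],[0.8,0,0,0],[1.2,0,0,0],[1.6,0,0,0],[2,0,0,0]]]'
python3 - <<'E'
from h import *
where()
snap("a3")
E
```

```text
clock: 4.05
eef_pos: [567.3, -132.8, 29.6]
eef_rot: [3.141, 0.0, 1.705]
wrist_force: [0.2, -0.5, -0.4]
finger_gap: 17.5
clock: 4.55
eef_pos: [565.2, -117.8, 29.5]
eef_rot: [3.142, 0.0, 1.705]
wrist_force: [0.5, -0.6, 1.2]
finger_gap: 17.9
clock: 5.05
eef_pos: [562.5, -98.0, 29.5]
eef_rot: [-3.142, 0.0, 1.705]
wrist_force: [-1.0, -0.1, -0.0]
finger_gap: 17.7
t 5.05 TCP tray [-98.4 -29.4] z 29.5 hd 22.6 tilt [-3.142  0.   ] F [-1.  -0.1 -0. ] gap 17.7
```

View pics/a3.png

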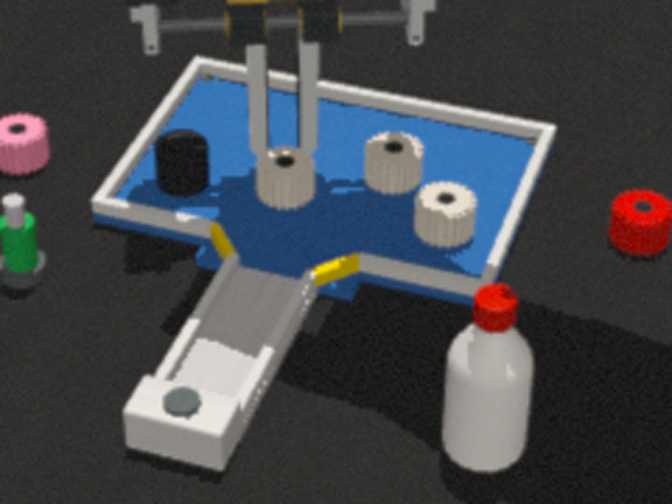

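```bash
python3 -m pendant '[[[0.5,0,0,0],[1,0,0,0],[1.5,0,0,0],[2,0,0,0],[2.5,0,0,0]]]'
python3 -m pendant '[[[0.5,0,0,0],[1,0,0,0],[1.5,0,0,0],[1.9,0,0,0],[2.1,0,0,0]]]'
python3 - <<'E'
from h import *
where()
c=snap("a4")
E
```

```text
clock: 5.6
eef_pos: [559.2, -73.1, 29.5]
eef_rot: [-3.142, -0.0, 1.705]
wrist_force: [0.4, -0.3, 0.1]
finger_gap: 17.7
clock: 6.1
eef_pos: [556.3, -52.3, 29.4]
eef_rot: [-3.141, -0.0, 1.705]
wrist_force: [-0.0, -0.4, 0.9]
finger_gap: 18.0
t 6.1 TCP tray [-55.9 -11.7] z 29.4 hd 22.7 tilt [-3.141 -0.   ] F [-0.  -0.4  0.9] gap 18.0
```

View pics/a4.png

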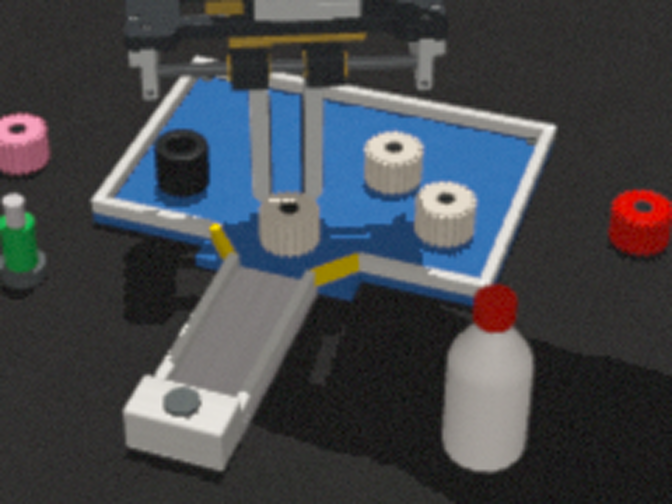

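```bash
cat >> h.py <<'E'
def bs(p):
    "side crop px -> tray xy at gear top"
    c=dict(K=KS,pose=PS); return w2t(ray(c,np.array(p)/2.8+[220,160],32))
_=None
KS=np.array([[622.38225,0,323.62597],[0,622.38225,254.53654],[0,0,1]])
PS=np.array([[-0.9967,-0.0443,0.0687,476.4262],[-0.0811,0.6417,-0.7627,784.2469],[-0.0103,-0.7657,-0.6431,671.929],[0,0,0,1]])
E
python3 - <<'E'
from h import *
print(bs((289,207)), "lane mid by side:", )
go(-34-31,-1,0,29.3)
E
```

```text
[-33.87591915   0.97593313] lane mid by side:
go cm [-0.44 -1.34  0.01] roll 0.396
```

```bash
python3 -m pendant '[[[-0.8,0,0,0],[-0.7,-0.5,0,0.13],[-0.6,-0.9,0,0.27],[-0.5,-1.3,0,0.396],[-0.5,-1.3,0,0.396]]]'
python3 - <<'E'
from h import *
where()
go(-34-31,0,0,29.3)
c=snap("a5")
E
```

```text
clock: 6.65
eef_pos: [544.0, -60.0, 29.4]
eef_rot: [-3.141, 0.0, 1.306]
wrist_force: [-0.4, -0.9, 0.5]
finger_gap: 17.9
t 6.65 TCP tray [-66.5  -1.7] z 29.4 hd -0.2 tilt [-3.141  0.   ] F [-0.4 -0.9  0.5] gap 17.9
go cm [ 0.15 -0.17  0.01] roll -0.003
```

View pics/a5.png

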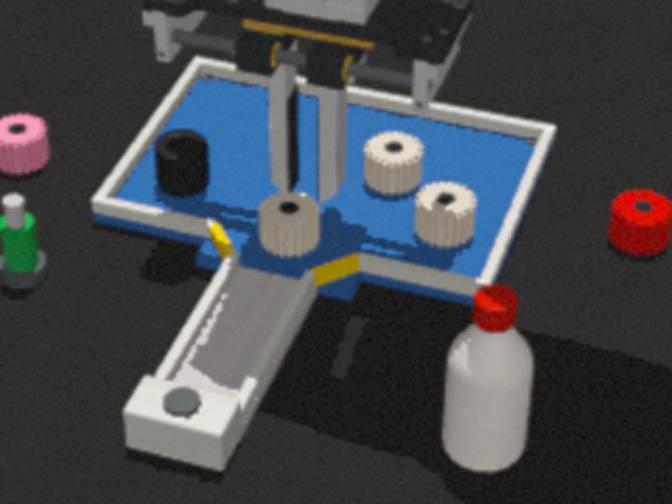

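```bash
python3 -m pendant '[[[0.3,-0.2,0,0],[0.6,-0.2,0,0],[0.8,-0.2,0,0],[1,-0.2,0,0],[1.3,-0.2,0,0]]]'
python3 -m pendant '[[[0.4,0,0,0],[0.8,0,0,0],[1.2,0,0,0],[1.6,0,0,0],[2,0,0,0]]]'
python3 -m pendant '[[[0.4,0,0,0],[0.8,0,0,0],[1.2,0,0,0],[1.6,0,0,0],[2,0,0,0]]]'
python3 - <<'E'
from h import *
where()
c=snap("a6")
E
```

```text
clock: 7.2
eef_pos: [545.7, -46.2, 29.4]
eef_rot: [3.142, 0.0, 1.309]
wrist_force: [1.0, -1.1, 0.3]
finger_gap: 17.8
clock: 7.7
eef_pos: [550.9, -26.7, 29.4]
eef_rot: [-3.142, 0.0, 1.309]
wrist_force: [-0.1, -0.6, -0.2]
finger_gap: 17.5
clock: 8.2
eef_pos: [556.1, -7.4, 29.5]
eef_rot: [-3.142, 0.0, 1.309]
wrist_force: [-0.6, -1.7, -0.2]
finger_gap: 18.0
t 8.2 TCP tray [-12.5   0.2] z 29.5 hd -0.0 tilt [-3.142  0.   ] F [-0.6 -1.7 -0.2] gap 18.0
```

View pics/a6.png

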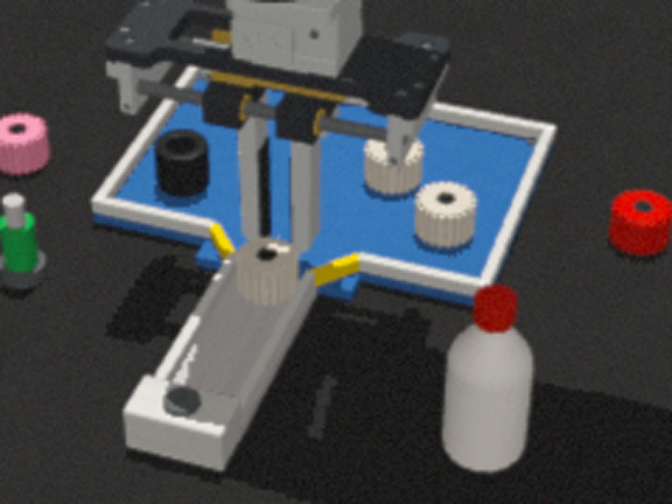

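```bash
python3 -m pendant '[[[0.5,0,0,0],[1,0,0,0],[1.5,0,0,0],[2,0,0,0],[2.5,0,0,0]]]'
python3 - <<'E'
from h import *
where()
c=snap("a7")
t=cams.camera("top")
print("oil",w2t(ray(t,(258,330),105)),w2t(ray(c,(397,270),105)),"gauge",w2t(ray(t,(334,147),56)))
E
```

```text
clock: 8.75
eef_pos: [562.6, 16.9, 29.5]
eef_rot: [3.142, 0.0, 1.309]
wrist_force: [0.2, -0.0, -0.0]
finger_gap: 17.9
t 8.75 TCP tray [12.6  0.2] z 29.5 hd -0.0 tilt [3.142 0.   ] F [ 0.2 -0.  -0. ] gap 17.9
oil [ 88.02338011 153.07784042] [ 96.22695755 155.89096683] gauge [  40.90340999 -142.12199165]
```

View pics/a7.png

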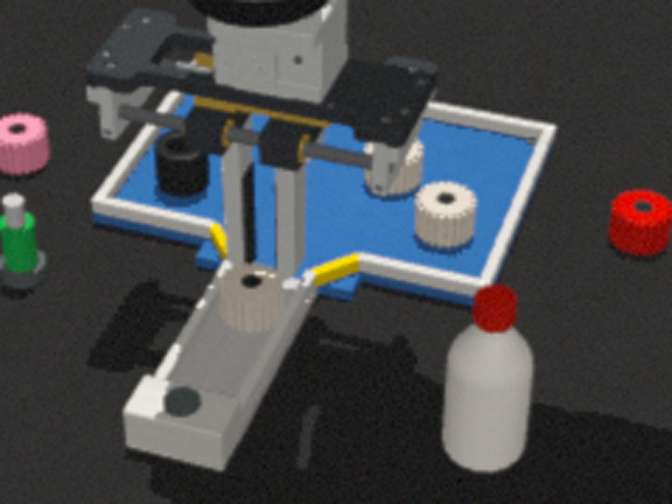

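```bash
python3 -m pendant '[[[0.5,0,0,0],[1,0,0,0],[1.5,0,0,0],[2,0,0,0],[2.5,0,0,0]]]'
python3 -m pendant '[[[0.5,0,0,0],[1,0,0,0],[1.5,0,0,0],[2,0,0,0],[2.5,0,0,0]]]'
python3 -m pendant '[[[0.4,0,0,0],[0.7,0,0,0],[0.9,0,0,0],[1,0,0,0]]]'
python3 - <<'E'
from h import *
where()
c=snap("a8")
h=np.radians(-26.5);g=np.array([-111.8,41]);q=g-40*np.array([np.cos(h),np.sin(h)]); print(q);go(*q,-26.5,75)
E
```

```text
clock: 9.35
eef_pos: [569.1, 41.0, 29.5]
eef_rot: [3.142, -0.0, 1.309]
wrist_force: [0.7, 0.3, -0.2]
finger_gap: 17.5
clock: 9.85
eef_pos: [575.5, 65.1, 29.5]
eef_rot: [3.142, -0.0, 1.309]
wrist_force: [0.1, -0.9, -0.9]
finger_gap: 17.8
clock: 10.25
eef_pos: [578.0, 74.5, 29.4]
eef_rot: [-3.142, 0.0, 1.309]
wrist_force: [0.1, -0.8, -0.3]
finger_gap: 18.3
t 10.25 TCP tray [72.2  0.1] z 29.4 hd -0.0 tilt [-3.142  0.   ] F [ 0.1 -0.8 -0.3] gap 18.3
[-147.59737446   58.84791252]
go cm [-21.99  -5.86  -4.55] roll 0.462
```

View pics/a8.png

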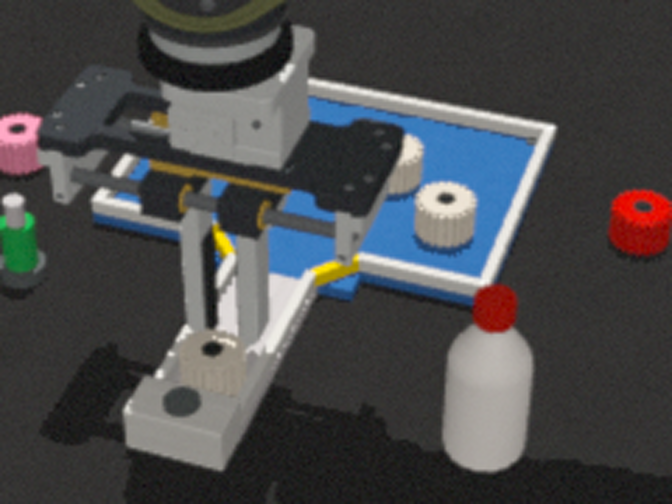

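```bash
python3 -m pendant '[[[-1,0,0,0],[-1.5,0,-2,0],[-3,0,-4.5,0],[-6,-1.2,-4.5,0.06],[-10,-2.4,-4.5,0.18]]]'
python3 -m pendant '[[[-4,-1.2,0,0.1],[-8,-2.5,0,0.2],[-12,-3.4,0,0.28],[-12,-3.4,0,0.28]]]'
python3 - <<'E'
from h import *
where()
h=np.radians(-26.5);g=np.array([-111.8,41]);q=g-40*np.array([np.cos(h),np.sin(h)]); print(q);go(*q,-26.5,29.4)
c=snap("b1");snap("b1t","top")
E
```

```text
clock: 10.8
eef_pos: [528.5, -16.7, 75.0]
eef_rot: [3.14, -0.001, 1.127]
wrist_force: [0.0, -0.1, -0.3]
finger_gap: 18.1
clock: 11.2
eef_pos: [444.4, -112.9, 74.6]
eef_rot: [-3.141, 0.0, 0.842]
wrist_force: [0.0, -0.3, 0.4]
finger_gap: 17.7
t 11.2 TCP tray [-143.3   80.9] z 74.6 hd -26.8 tilt [-3.141  0.   ] F [ 0.  -0.3  0.4] gap 17.7
[-147.59737446   58.84791252]
go cm [0.61 2.16 4.52] roll -0.005
```

View pics/b1.png

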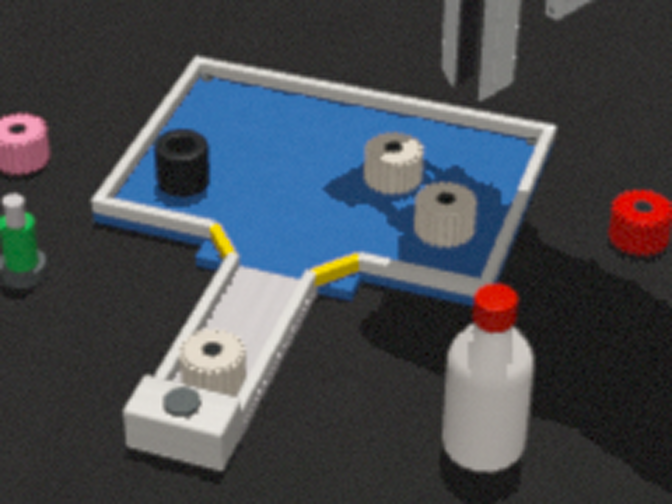

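View pics/b1t.png

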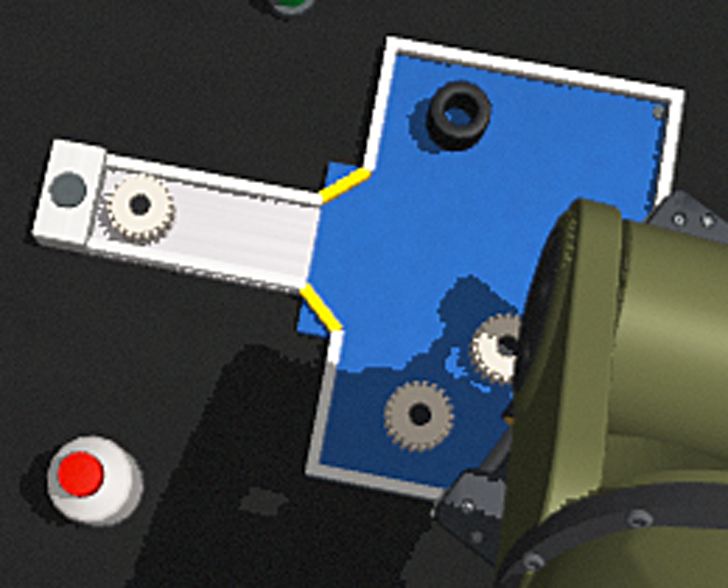

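```bash
python3 -m pendant '[[[0.3,1.1,0,0],[0.6,2.1,1,0],[0.6,2.15,2.8,0],[0.6,2.15,4.5,0],[0.6,2.15,4.5,0]]]'
python3 - <<'E'
from h import *
where()
h=np.radians(-26.5);g=np.array([-111.8,41]);q=g-40*np.array([np.cos(h),np.sin(h)]);go(*q,-26.5,29.4)
c=snap("b2")
E
```

```text
clock: 11.8
eef_pos: [466.9, -118.8, 27.5]
eef_rot: [-3.138, 0.001, 0.851]
wrist_force: [1.5, -0.5, -0.3]
finger_gap: 17.9
t 11.8 TCP tray [-143.2   57.5] z 27.5 hd -26.3 tilt [-3.138e+00  1.000e-03] F [ 1.5 -0.5 -0.3] gap 17.9
go cm [-0.46  0.08 -0.19] roll 0.004
```

View pics/b2.png

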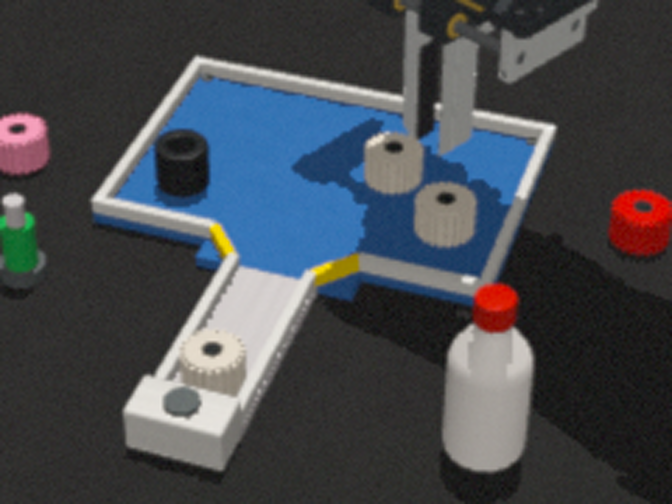

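```bash
python3 -m pendant '[[[0.3,0,-0.1,0],[0.6,0,-0.1,0],[0.8,0,-0.1,0],[1,0.05,-0.1,0],[1.2,0.05,-0.1,0]]]'
python3 -m pendant '[[[0.2,0,0,0],[0.5,0.05,0,0],[0.9,0.05,0,0],[1.3,0.05,0,0],[1.7,0.05,0,0]]]'
python3 -m pendant '[[[0.5,0,0,0],[1,0,0,0],[1.5,0,0,0],[2,0,0,0],[2.5,0,0,0]]]'
python3 - <<'E'
from h import *
where()
c=snap("b3")
E
```

```text
clock: 12.35
eef_pos: [475.5, -110.9, 30.7]
eef_rot: [3.141, -0.0, 0.849]
wrist_force: [0.0, -1.4, -0.2]
finger_gap: 17.8
clock: 12.85
eef_pos: [487.1, -98.2, 30.4]
eef_rot: [-3.142, 0.0, 0.849]
wrist_force: [-1.0, -0.5, 1.0]
finger_gap: 17.6
clock: 13.35
eef_pos: [503.7, -79.4, 30.4]
eef_rot: [3.142, 0.0, 0.849]
wrist_force: [-1.1, -0.8, 0.8]
finger_gap: 18.3
t 13.35 TCP tray [-95.6  32.2] z 30.4 hd -26.4 tilt [3.142 0.   ] F [-1.1 -0.8  0.8] gap 18.3
```

View pics/b3.png

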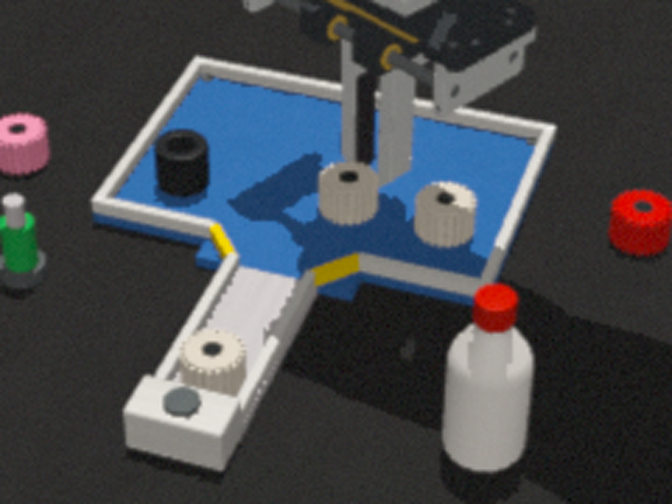

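```bash
python3 -m pendant '[[[0.5,0,0,0],[1,0,0,0],[1.5,0,0,0],[2,0,0,0],[2.5,0,0,0]]]'
python3 -m pendant '[[[0.5,0,0,0],[1,0,0,0],[1.5,0,0,0],[1.9,0,0,0],[2.1,0,0,0]]]'
python3 - <<'E'
from h import *
where()
c=snap("b4")
go(-33-32,0,0,29.4)
E
```

```text
clock: 13.9
eef_pos: [520.2, -60.7, 30.5]
eef_rot: [-3.142, -0.0, 0.849]
wrist_force: [-0.4, -0.5, 0.5]
finger_gap: 18.2
clock: 14.4
eef_pos: [534.0, -44.9, 30.4]
eef_rot: [-3.142, -0.0, 0.849]
wrist_force: [0.7, 0.4, 0.8]
finger_gap: 17.8
t 14.4 TCP tray [-54.5  11.8] z 30.4 hd -26.4 tilt [-3.142 -0.   ] F [0.7 0.4 0.8] gap 17.8
go cm [-0.43  1.52  0.1 ] roll -0.46
```

View pics/b4.png

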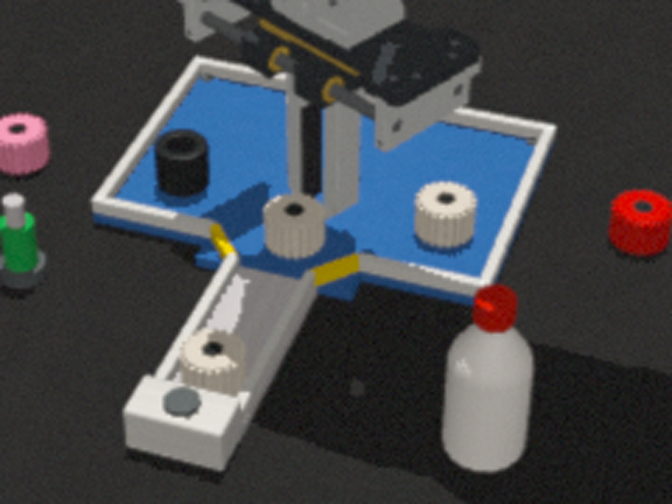

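```bash
python3 -m pendant '[[[-0.9,0,0,0],[-0.8,0.5,0.1,-0.14],[-0.65,1,0.1,-0.28],[-0.5,1.5,0.1,-0.41],[-0.45,1.5,0.1,-0.46]]]'
python3 -m pendant '[[[0,0,0,0]]]'
python3 - <<'E'
from h import *
where()
c=snap("b5")
go(-33-32,0.3,0,29.4)
E
```

```text
clock: 14.95
eef_pos: [542.0, -59.3, 29.5]
eef_rot: [3.141, -0.0, 1.313]
wrist_force: [-0.1, -0.7, -0.4]
finger_gap: 17.9
clock: 15.05
eef_pos: [541.7, -59.1, 29.4]
eef_rot: [-3.141, -0.0, 1.309]
wrist_force: [0.2, 0.7, 0.9]
finger_gap: 18.0
t 15.05 TCP tray [-66.2   0.7] z 29.4 hd -0.0 tilt [-3.141 -0.   ] F [0.2 0.7 0.9] gap 18.0
go cm [0.11 0.05 0.  ] roll -0.003
```

View pics/b5.png

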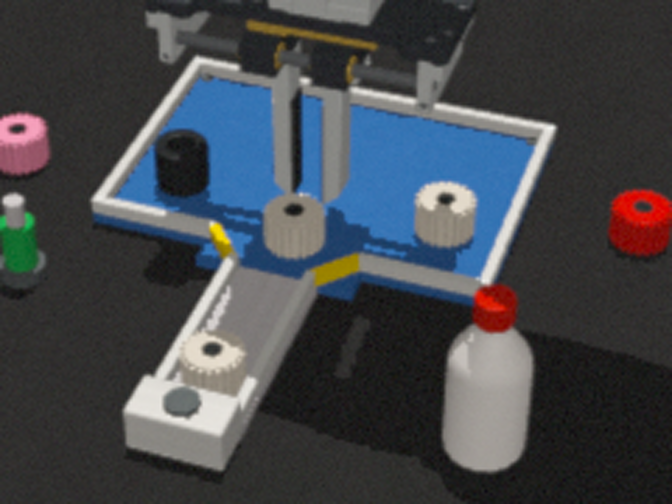

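```bash
python3 -m pendant '[[[0.3,0.05,0,0],[0.6,0.05,0,0],[0.8,0.05,0,0],[1,0.05,0,0],[1.3,0.05,0,0]]]'
python3 -m pendant '[[[0.4,0,0,0],[0.8,0,0,0],[1.2,0,0,0],[1.6,0,0,0],[2,0,0,0]]]'
python3 -m pendant '[[[0.4,0,0,0],[0.8,0,0,0],[1.2,0,0,0],[1.6,0,0,0],[2,0,0,0]]]'
python3 - <<'E'
from h import *
where()
c=snap("b6")
E
```

```text
clock: 15.6
eef_pos: [545.9, -45.9, 29.4]
eef_rot: [-3.142, 0.0, 1.309]
wrist_force: [-0.7, -0.8, 0.2]
finger_gap: 18.1
clock: 16.1
eef_pos: [551.2, -26.4, 29.4]
eef_rot: [-3.142, -0.0, 1.309]
wrist_force: [-0.7, -0.8, -1.0]
finger_gap: 17.9
clock: 16.6
eef_pos: [556.4, -7.1, 29.5]
eef_rot: [3.142, 0.0, 1.309]
wrist_force: [0.7, -1.4, -0.1]
finger_gap: 17.4
t 16.6 TCP tray [-12.2  -0.1] z 29.5 hd -0.0 tilt [3.142 0.   ] F [ 0.7 -1.4 -0.1] gap 17.4
```

View pics/b6.png

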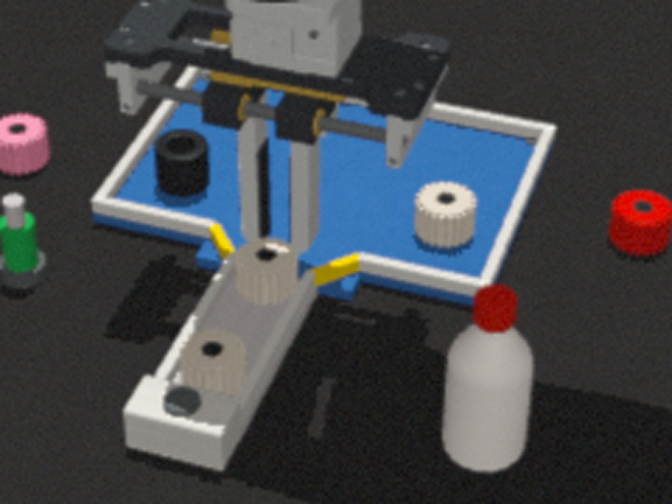

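Now 4.6 cm more.

```bash
python3 -m pendant '[[[0.5,0,0,0],[1,0,0,0],[1.5,0,0,0],[2,0,0,0],[2.5,0,0,0]]]'
python3 -m pendant '[[[0.5,0,0,0],[1,0,0,0],[1.5,0,0,0],[1.9,0,0,0],[2.1,0,0,0]]]'
python3 - <<'E'
from h import *
where()
c=snap("b7")
h=np.radians(-63.5);g=np.array([-71.7,85.5]);q=g-38*np.array([np.cos(h),np.sin(h)]); print(q);go(*q,-63.5,75)
E
```

```text
clock: 17.15
eef_pos: [562.9, 17.1, 29.4]
eef_rot: [-3.142, -0.0, 1.309]
wrist_force: [-0.9, -1.0, 0.6]
finger_gap: 18.2
clock: 17.65
eef_pos: [568.3, 37.4, 29.4]
eef_rot: [-3.142, -0.0, 1.309]
wrist_force: [0.2, -0.7, -0.1]
finger_gap: 17.9
t 17.65 TCP tray [33.9 -0.1] z 29.4 hd -0.0 tilt [-3.142 -0.   ] F [ 0.2 -0.7 -0.1] gap 17.9
[-88.6555169  119.50750574]
go cm [-12.27 -11.95  -4.55] roll 1.108
```

View pics/b7.png

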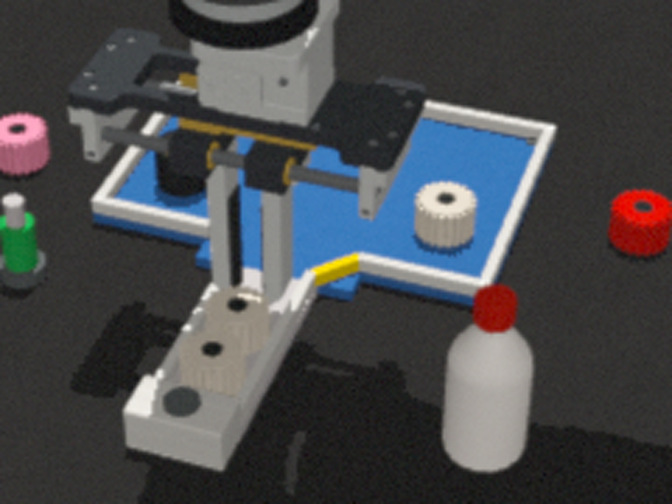

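```bash
python3 -m pendant '[[[-1,0,0,0],[-1.5,0,-2,0],[-3,-1,-4.5,0.1],[-5,-3,-4.5,0.22],[-7,-5,-4.5,0.35]]]'
python3 - <<'E'
from h import *
where()
go(-88.7,119.5,-63.5,75)
E
```

```text
clock: 18.2
eef_pos: [501.0, -18.8, 75.0]
eef_rot: [3.14, -0.001, 0.954]
wrist_force: [0.5, -0.3, -0.1]
finger_gap: 18.1
t 18.2 TCP tray [-37.8  50.4] z 75.0 hd -20.4 tilt [ 3.14e+00 -1.00e-03] F [ 0.5 -0.3 -0.1] gap 18.1
go cm [-7.18 -4.7  -0.  ] roll 0.752
```

```bash
python3 -m pendant '[[[-1.5,-1,0,0.14],[-3,-2,0,0.28],[-4.5,-3,0,0.42],[-6,-4,0,0.56],[-7.2,-4.7,0,0.7]]]'
python3 -m pendant '[[[0,0,0,0.05],[0,0,0,0.05]]]'
python3 - <<'E'
from h import *
where()
go(-88.7,119.5,-63.5,29.5)
c=snap("c1")
E
```

```text
clock: 18.7
eef_pos: [420.8, -50.4, 74.5]
eef_rot: [3.142, -0.0, 0.252]
wrist_force: [1.7, -0.1, 0.3]
finger_gap: 17.8
clock: 18.9
eef_pos: [421.6, -50.3, 74.6]
eef_rot: [3.141, -0.0, 0.207]
wrist_force: [0.2, 0.6, 0.4]
finger_gap: 18.0
t 18.9 TCP tray [-88.7 119. ] z 74.6 hd -63.2 tilt [ 3.141 -0.   ] F [0.2 0.6 0.4] gap 18.0
go cm [-0.05 -0.02  4.51] roll 0.006
```

View pics/c1.png

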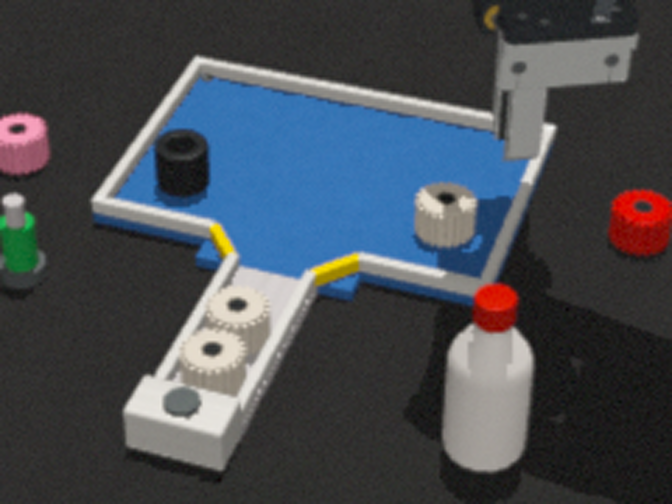

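```bash
python3 -m pendant '[[[0,0,1.5,0],[0,0,3,0],[0,0,4,0],[0,0,4.5,0],[0,0,4.5,0]]]'
python3 - <<'E'
from h import *
where()
c=snap("c2")
E
```

```text
clock: 19.45
eef_pos: [421.8, -49.6, 29.1]
eef_rot: [-3.141, 0.001, 0.209]
wrist_force: [-0.8, -0.2, 0.3]
finger_gap: 17.8
t 19.45 TCP tray [-88. 119.] z 29.1 hd -63.0 tilt [-3.141e+00  1.000e-03] F [-0.8 -0.2  0.3] gap 17.8
```

View pics/c2.png

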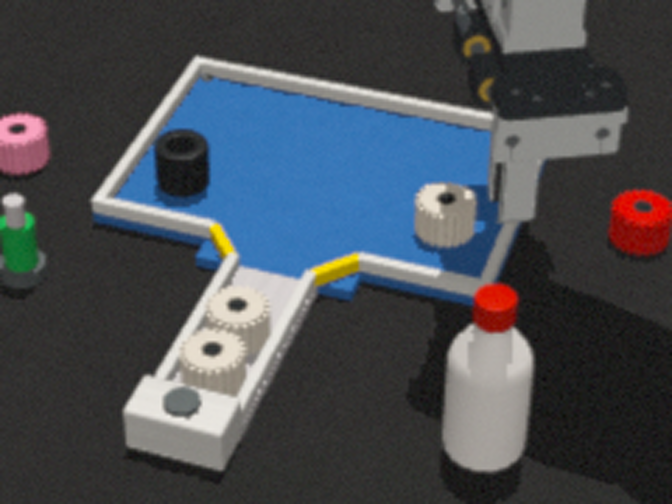

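```bash
python3 -m pendant '[[[0.4,0,0,0],[0.8,0,0,0],[1,0,0,0],[1.2,0,0,0],[1.4,0,0,0]]]'
python3 -m pendant '[[[0.2,0,0,0],[0.5,0,0,0],[0.9,0,0,0],[1.3,0,0,0],[1.7,0,0,0]]]'
python3 -m pendant '[[[0.5,0,0,0],[1,0,0,0],[1.5,0,0,0],[2,0,0,0],[2.5,0,0,0]]]'
python3 - <<'E'
from h import *
where()
c=snap("c3")
E
```

```text
clock: 20.0
eef_pos: [435.8, -46.7, 29.5]
eef_rot: [3.142, 0.0, 0.209]
wrist_force: [-1.0, 0.0, 0.3]
finger_gap: 17.9
clock: 20.5
eef_pos: [452.7, -43.1, 29.4]
eef_rot: [3.142, -0.0, 0.209]
wrist_force: [-1.7, 0.6, -0.5]
finger_gap: 18.0
clock: 21.0
eef_pos: [477.1, -37.9, 29.4]
eef_rot: [-3.142, 0.0, 0.209]
wrist_force: [-0.6, 0.0, -0.7]
finger_gap: 17.7
t 21.0 TCP tray [-62.4  68.6] z 29.4 hd -63.1 tilt [-3.142  0.   ] F [-0.6  0.  -0.7] gap 17.7
```

View pics/c3.png

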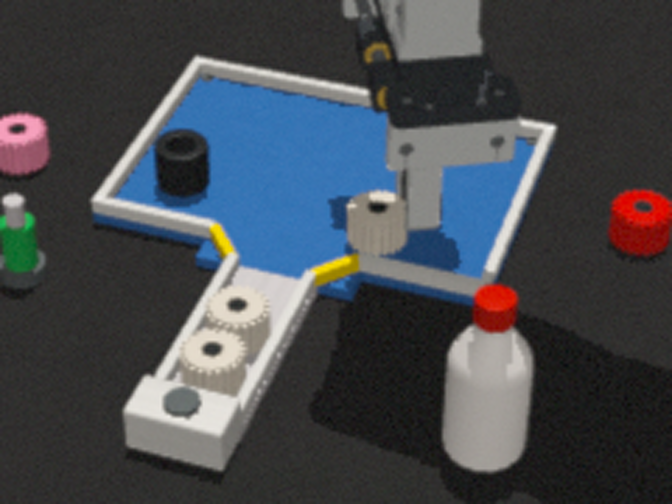

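```bash
python3 -m pendant '[[[0.5,0.03,0,0],[1,0.06,0,0],[1.5,0.1,0,0],[2,0.13,0,0],[2.5,0.16,0,0]]]'
python3 -m pendant '[[[0.5,0.03,0,0],[1,0.06,0,0],[1.5,0.1,0,0],[2.1,0.13,0,0],[2.6,0.16,0,0]]]'
python3 - <<'E'
from h import *
where()
c=snap("c4")
E
```

```text
clock: 21.55
eef_pos: [501.9, -34.3, 29.4]
eef_rot: [-3.142, 0.0, 0.209]
wrist_force: [-0.8, 0.0, 0.9]
finger_gap: 18.1
clock: 22.05
eef_pos: [527.8, -30.5, 29.4]
eef_rot: [3.142, -0.0, 0.209]
wrist_force: [-1.0, 0.3, 1.0]
finger_gap: 18.1
t 22.05 TCP tray [-42.1  21.5] z 29.4 hd -63.1 tilt [ 3.142 -0.   ] F [-1.   0.3  1. ] gap 18.1
```

View pics/c4.png

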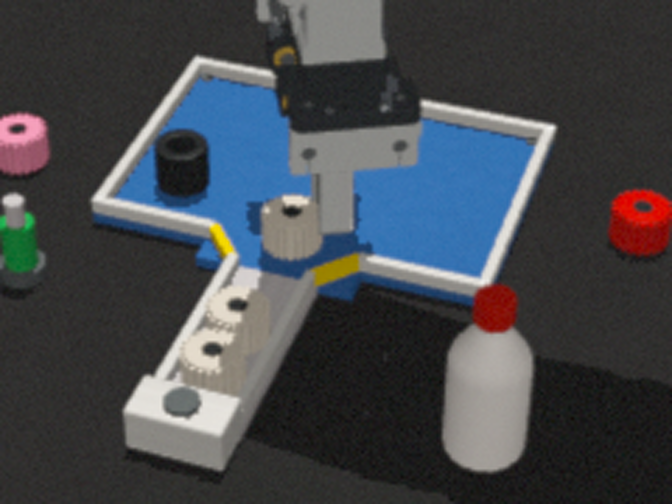

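```bash
python3 -m pendant '[[[-1.15,0,0,0],[-1.1,0.5,0,-0.14],[-1,0.97,0,-0.28],[-0.84,1.43,0,-0.42],[-0.6,1.86,0,-0.56]]]'
python3 -m pendant '[[[0.03,0.5,0,-0.14],[0.14,0.97,0,-0.28],[0.3,1.43,0,-0.42],[0.5,1.8,0,-0.54],[0.5,1.8,0,-0.54]]]'
python3 - <<'E'
from h import *
where()
c=snap("c5")
go(-64,0.3,0,29.4)
print(bs((292,211)))
E
```

```text
clock: 22.6
eef_pos: [525.5, -50.2, 29.5]
eef_rot: [3.141, -0.0, 0.774]
wrist_force: [-0.6, 0.1, 0.0]
finger_gap: 18.0
clock: 23.1
eef_pos: [541.8, -59.6, 29.4]
eef_rot: [3.141, -0.0, 1.311]
wrist_force: [0.3, -0.8, -0.6]
finger_gap: 18.0
t 23.1 TCP tray [-66.7   0.5] z 29.4 hd 0.1 tilt [ 3.141 -0.   ] F [ 0.3 -0.8 -0.6] gap 18.0
go cm [ 0.26  0.05 -0.  ] roll -0.003
[-30.83658601   3.94947439]
```

View pics/c5.png

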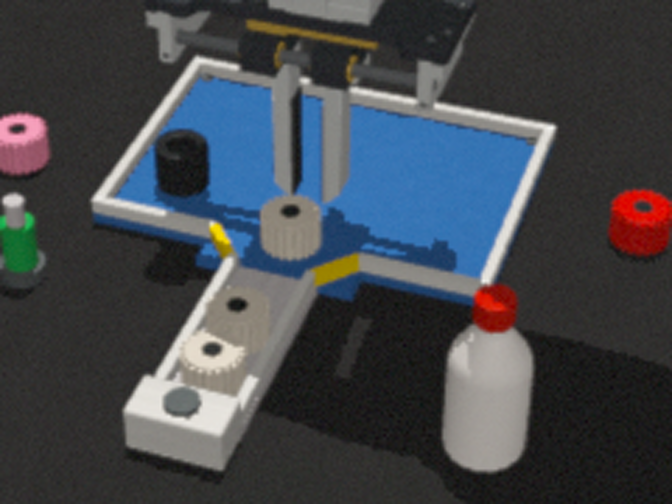

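```bash
python3 -m pendant '[[[0.4,0,0,0],[0.7,0,0,0],[0.9,0,0,0],[1.1,0,0,0],[1.4,0,0,0]]]'
python3 -m pendant '[[[0.4,0,0,0],[0.8,0,0,0],[1.2,0,0,0],[1.6,0,0,0],[2,0,0,0]]]'
python3 -m pendant '[[[0.4,0,0,0],[0.8,0,0,0],[1.2,0,0,0],[1.6,0,0,0],[2,0,0,0]]]'
python3 -m pendant '[[[0.3,0,0,0],[0.6,0,0,0],[0.9,0,0,0],[1.1,0,0,0],[1.3,0,0,0]]]'
python3 - <<'E'
from h import *
where()
c=snap("c6")
E
```

```text
clock: 23.65
eef_pos: [545.0, -45.8, 29.5]
eef_rot: [3.142, 0.0, 1.308]
wrist_force: [-0.6, -0.1, 0.7]
finger_gap: 18.1
clock: 24.15
eef_pos: [550.3, -26.3, 29.4]
eef_rot: [-3.142, 0.0, 1.309]
wrist_force: [-0.5, -0.4, 0.4]
finger_gap: 17.9
clock: 24.65
eef_pos: [555.5, -7.0, 29.4]
eef_rot: [3.142, -0.0, 1.309]
wrist_force: [-0.4, -0.5, 1.1]
finger_gap: 18.3
clock: 25.15
eef_pos: [558.7, 5.3, 29.4]
eef_rot: [-3.142, 0.0, 1.309]
wrist_force: [0.1, -1.0, 0.5]
finger_gap: 18.0
t 25.15 TCP tray [0.5 0.9] z 29.4 hd -0.0 tilt [-3.142  0.   ] F [ 0.1 -1.   0.5] gap 18.0
```

View pics/c6.png

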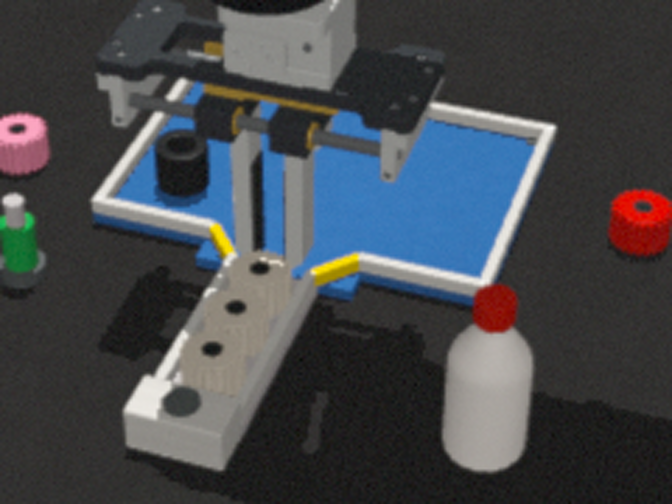

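```bash
python3 - <<'E'
from h import *
for p in((260,268),(236,307),(212,349)): print(bs(p).round(1))
E
```

```text
[24.5  4.3]
[60.3  3.3]
[96.5  3.4]
```

```bash
python3 -m pendant '[[[0.15,0,0,0],[0.3,0,0,0],[0.3,0,0,0]]]'
python3 -m pendant '[[[-0.7,0,0,0],[-1.5,0,0,0],[-2.5,0,-2,0],[-4,0,-5,0],[-7,-3,-7,0]]]'
python3 -m pendant '[[[-4,-2,-3,0],[-8,-4,-6,0],[-12,-6,-8,0],[-16,-8,-10,0],[-20,-10,-10,0]]]'
python3 - <<'E'
from h import *
where()
c=snap("d1");t=snap("d1t","top")
print("oil",[ (r["score"],r["point"]) for r in models.regions_of("top","oil")][:1],[ (r["score"],r["point"]) for r in models.regions_of("top","gear_a")])
E
```

```text
clock: 25.5
eef_pos: [559.6, 8.2, 29.5]
eef_rot: [3.142, -0.0, 1.309]
wrist_force: [0.1, -1.0, 0.1]
finger_gap: 18.3
clock: 26.0
eef_pos: [513.9, -52.6, 101.1]
eef_rot: [3.139, -0.0, 1.309]
wrist_force: [-0.1, -0.2, 0.2]
finger_gap: 17.7
clock: 26.5
eef_pos: [363.1, -220.6, 201.9]
eef_rot: [3.137, 0.001, 1.309]
wrist_force: [1.5, -0.3, -0.2]
finger_gap: 17.8
t 26.5 TCP tray [-268.4  131.5] z 201.9 hd -0.0 tilt [3.137e+00 1.000e-03] F [ 1.5 -0.3 -0.2] gap 17.8
oil [(0.74, [261.0, 330.9])] [(0.76, [277.2, 231.4]), (0.66, [323.0, 245.3]), (0.66, [301.4, 243.2])]
```

View pics/d1.png

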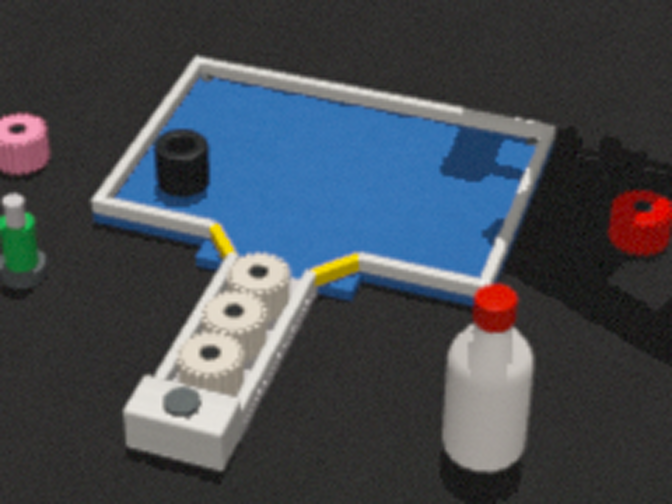

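View pics/d1t.png

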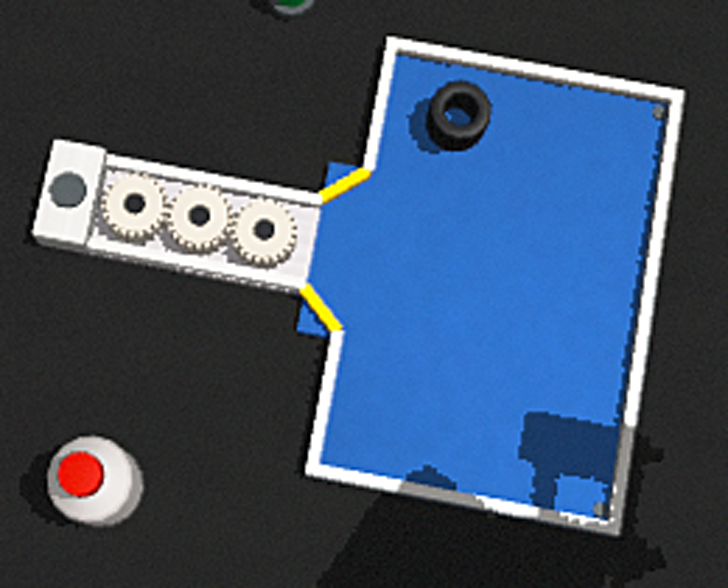

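The pictures show all three gears in single file, flat inside the lane. In the top crop their bores are at (134,204), (200,215) and (264,230). The bush, bottle and gauge are where they started.

```bash
python3 -m pendant '[[[0,0,0,0],[0,0,0,0],[0,0,0,0]]]'
python3 - <<'E'
from h import *
t=cams.camera("top")
for p in((134,204),(200,215),(264,230)): print(w2t(ray(t,np.array(p)/2.8+[230,160],32)).round(1))
where(); print(manip.sign_off())
E
```

```text
clock: 27.0
eef_pos: [364.5, -218.2, 199.2]
eef_rot: [-3.141, -0.0, 1.311]
wrist_force: [-1.3, -0.5, 0.3]
finger_gap: 17.8
[100.3   1.5]
[63.7  0.6]
[27.9  2.2]
t 27.05 TCP tray [-265.8  130.8] z 199.3 hd 0.0 tilt [-3.141 -0.   ] F [-0.5 -0.5 -1.2] gap 18.0
the job is handed in; nothing more can be done
None
```

All three gears are in the lane in single file, and the job is handed in at about 27 s of the 72 s allowed. I pushed them in one at a time, using the two fingertips about 18 mm apart as a cradle just above the tray walls. The gripper never closed on a gear and none was lifted.

- **Gear positions:** the last top picture puts the centres at about 28, 64 and 100 mm past the gate, within about 2 mm of the centre line, and they look flat. The limits are 16 to 122 mm and ±12 mm.
- **Other things:** by eye, the bush, oil bottle and gauge show no movement in the before and after pictures. The pink and red look-alikes were left alone.
- **Forces:** the wrist force stayed under about 2 N in every reading, but readings came only at the end of each move, so brief peaks between them weren't seen.
- **Disagreement:** the side camera put the gears' sideways position 2–3 mm further to +y than the top camera. That is about the calibration error and well inside the limit.

The hand-in gave no verdict, so the result rests on these checks.

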